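# Shut the air off and start the port plug in its thread

### The arm

A 6-joint arm with a two-finger parallel gripper is mounted at the origin on a cart in front of the work surface, level with it; the furniture and walls round the work are solid. World frame = base frame: x ahead of the robot, y to its left, z up, the work surface at z = 0. Lengths are in m, angles in rad, forces in N, time in s.
With the tool pointing down it reaches from about 0.35 to 0.975 m from the base axis. Payload 4.9 kg.
Tool frame: the origin (TCP) lies on the front face of the gripper's body, between the roots of the fingers; the fingertips stand 73 mm ahead of it and the grasp point (between the pads) lies 54 mm ahead of it; y points along the fingers, x is the direction in which the jaws open and shut, and the axes are right-handed (so a half turn about y gives the same grasp; the last joint's range is limited). The gripper opens to 85 mm and grips with 20 to 120 N. Pads are 22 mm wide; open, the fingers measure 114 mm over their backs; the gripper's body (76 mm by 85 mm) begins 54 mm behind the grasp point. The pads swing forward as they close: fully open they stand 13 mm farther back than shut.
Start: joints at [1.204, 0.053, 1.613, -0, 1.476, -0.119], TCP at [0.153, 0.606, 0.304] pointing down, gripper open.
Joint ranges: [-3.01, 3.01], [-1.01, 2.22], [0.06, 2.58], [-1.02, 4.17], [0.09, 2.62], [-3.14, 3.14]. Speed limits (rad/s): [2.57, 2.57, 3.14, 3.14, 3.14, 3.14].

### API

Orientations are given as a 3x3 rotation matrix whose columns are the frame's x, y, z axes.
In Python, from workcell import arm gives the robot as it stands. Calls block until the motion is done:
- arm.move_to(position, orientation): joint-space move of the TCP to a pose.
- arm.line_to(position, speed=0.15, orientation=None): straight line of the TCP; orientation=None keeps the orientation; speed is the mean speed in m/s.
- arm.move_j(angles): joint-space move.
- arm.set_gripper(opening, effort=None): finger opening in m; effort is the grip in N (None keeps the last); returns when the fingers have stopped.
- arm.hold(seconds).
- arm.solve_ik(position, orientation): joint angles nearest the present ones, or None.
- arm.get_state(): the state.
- arm.camera(name): name is "side" or "top" or "wrist"; returns the picture (420x560x3 uint8, red, green, blue); there is no depth.
- arm.camera_model(name): a dict with "camera_matrix" (3x3 intrinsics, pixels), "position" and "attitude" of the camera in the world. Camera axes: x right, y up, looking along -z (the intrinsics and any distortion apply to the point x, -y, -z); pixel columns grow to the right and rows downward; lengths in m; the calibration is good to about 2 mm. A picture is of the moment at which its call begins: read the wrist's pose just before it. camera_model takes no time and is no camera call; for the wrist camera it gives the pose at the moment of the call.
A pose or a line that the arm cannot do raises arm.IKError and nothing moves.
- arm.sign_off(): hands the job in, once; it reports no verdict.
The state is a dict: "time": time; "joint_pos": joint angles; "joint_velocities": joint speeds; "joint_torque": joint torques, N m; "ee_pos": TCP position; "ee_rot": TCP orientation; "ft_force": force on the tool from outside, world axes, zero at the start; "torque": the same for the moment, N m; "opening": finger opening in m.
Only numpy, scipy, OpenCV 4.12 (cv2) and the standard library are available. Lean on these libraries where they do the work, as an engineer would, in place of code of your own. Each camera call takes 0.05 s, during which the arm holds its last target. There are 200 camera calls.

### The job

On the air manifold, first turn the black valve lever a quarter turn clockwise to its closed stop. Then start the winged plug without cross-threading it: turn it backward (anticlockwise seen from above) until it drops into the start of its thread, and then forward (clockwise) about one full turn from there, never forward before it has dropped. Finish while still holding the plug by its wing between the fingers, with the valve still shut; leave the cup, the counter and the stamp where they are.

Things in the scene. Friction and masses are not known exactly. Their poses are not given: they have to be found in the camera images.
- manifold: Air manifold, fixed to the worktop: dark steel plate 90 x 210 x 6 mm carrying an aluminium block 56 x 170 mm, top at 42 mm. Origin at the centre of its underside, on the worktop. Its long side is its y axis, x points away from the robot at yaw 0, z up. The valve stands at y = -60 mm, the brass threaded boss (34 mm across, mouth 62 mm above the worktop) at y = +55 mm.
- valve_hinge (a point): Point on the vertical turning axis of the valve lever, at the lever's mid height, 75 mm above the worktop.
- valve_grip (a point): Middle of the black lever's grip, 50 mm from the turning axis. The grip is 12 mm wide, 20 mm high, and reaches from 20 to 76 mm from the axis; its -y axis points outward along the lever. Below the grip there is at least 20 mm of free height.
- valve (a joint): Angle of the valve lever: 0 = open (lever along the manifold's -y, away from the plug), pi/2 = closed, at the stop (lever across, along the manifold's -x). It grows clockwise seen from above. Stiff (0.06 N m); stays where it is left.
- plug_grip (a point): Middle of the grip of the steel winged plug, on its axis. The wing is an upright plate 10 mm thick and 47 mm long, its top 13 mm above this point; the plate's middle 24 mm goes down to 22 mm below this point, where it meets a flange 30 mm across (the wing's outer ends stop 13 mm below this point). Its x axis runs along the wing, y is across the plate. The plug stands vertical in the boss and can turn and move up and down only; it is captive and cannot be taken out.
- plug (a joint): Turn angle of the plug in rad: grows clockwise seen from above (forward, screwing in), falls anticlockwise (backward). It counts over several turns and goes from -6 to 9; a half turn looks the same. Friction about 0.012 N m. At the start the plug is not in its thread: its thread end rests on top of the first thread of the boss, and the start of the thread lies 0.6 to 1.6 rad backward from there.
- plug_lift (a joint): Height of the plug in m (up positive, -0.0005 to -0.002 at the start, can be lifted to 0.007). Turned backward it climbs up to 1.5 mm, then at the start of the thread it drops 6 mm by its own weight (about 0.23 kg), provided that it is not carried by a tight grip or pressed hard from the side. Single thread, 6 mm pitch: forward from there it goes down 6 mm a turn, with about 1 mm of vertical play, and can then no longer be lifted out.
- pin_cup: Small grey-white cup, 58 x 59 x 43 mm, loose, origin at its underside; to be left alone.
- tally_counter: Round hand tally counter with a ring, 76 x 51 x 25 mm, loose, lying flat, origin at its underside; to be left alone.
- qc_stamp: Stamp with a wooden handle, 26 x 34 x 64 mm, loose, standing, origin at its underside; to be left alone.

How it is judged:
By the outcome, as a careful person would: the job done as asked, in the order asked, and still so for the second after the job is handed in, while the arm keeps its last pose, push and grip.
It also fails if it takes over 72 s, if anything falls off the work surface, if the arm or the gripper's body presses on something with over 40 N, if the wrist force passes 120 N, or if a joint passes its speed limit or range.

## Working session

There is one attempt and no reset: what is moved stays moved. The work goes in short steps, each a Python script; the robot and the scene stay as the last script left them, time stands still between calls to the robot, and variables do not carry over. Pictures are saved under pics/ and viewed, about 8 in all and at most 12, crops included, and the job is handed in when it is done.

```bash
ls; mkdir -p pics
python3 - <<'E'
from workcell import arm
import cv2,numpy as np
for n in("top","side"):
    im=arm.camera(n);cv2.imwrite(f"pics/{n}0.png",im[:,:,::-1]);m=arm.camera_model(n);print(n,m)
s=arm.get_state();print(s["time"],s["ee_rot"],s["ft_force"])
a=cv2.imread("pics/top0.png");b=cv2.imread("pics/side0.png")
E
```

```text
pics
top {'camera_matrix': array([[383.56186664,   0.        , 287.05471602],
       [  0.        , 383.56186664, 205.70896118],
       [  0.        ,   0.        ,   1.        ]]), 'position': array([0.41597107, 0.36807816, 0.94877677]), 'attitude': array([[ 0.01737741,  0.99404493, -0.10757648],
       [-0.99946694,  0.02024404,  0.02561283],
       [ 0.02763808,  0.10707405,  0.99386683]])}
side {'camera_matrix': array([[407.59121315,   0.        , 277.4431259 ],
       [  0.        , 407.59121315, 209.62273278],
       [  0.        ,   0.        ,   1.        ]]), 'position': array([0.46822536, 1.12371404, 0.5033867 ]), 'attitude': array([[-0.99650744,  0.04930637, -0.06739283],
       [-0.08263047, -0.46582161,  0.88101217],
       [ 0.01204647,  0.88350388,  0.46826891]])}
0.1 [[ 2.45287212e-01 -6.77820520e-04 -9.69450218e-01]
 [ 9.69448650e-01 -1.75797717e-03  2.45288044e-01]
 [-1.87053262e-03 -9.99998225e-01  2.25902869e-04]] [ 0.41516742  0.17450286 -0.16201575]
```

View pics/top0.png

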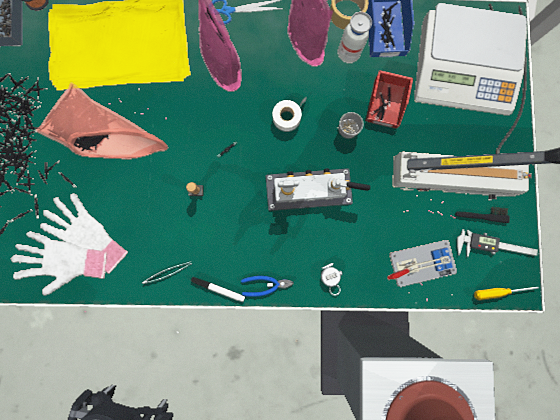

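View pics/side0.png

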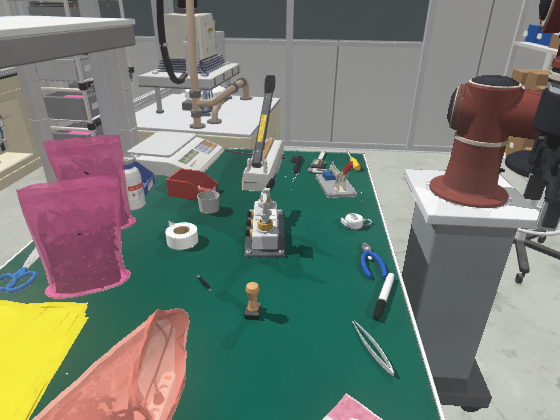

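Top view: the manifold is at (310,190), the plug at about (288,186) and the black lever points right at (355,185). The stamp is at (194,190), the cup at (349,125) and the counter at (330,275). The side view agrees.

```bash
cat > h.py <<'E'
from workcell import arm
import numpy as np, cv2
def R(a): # tool down, jaw direction at world angle a
    c,s=np.cos(a),np.sin(a); return np.array([[c,0,-s],[s,0,c],[0,-1,0]])
def ray(m,u,v,z):
    K=m["camera_matrix"]; d=np.linalg.inv(K)@[u,v,1]; d=m["attitude"]@(d*[1,-1,-1]); p=m["position"]
    return p+d*(z-p[2])/d[2]
def proj(m,P):
    q=m["attitude"].T@(np.asarray(P)-m["position"]); q=m["camera_matrix"]@(q*[1,-1,-1]); return q[:2]/q[2]
def shot(n,f):
    m=arm.camera_model(n); im=arm.camera(n)[:,:,::-1].copy(); cv2.imwrite(f"pics/{f}.png",im); return m,im
def st(t=""):
    s=arm.get_state(); print(t,round(s["time"],2),"p",s["ee_pos"].round(4),"F",np.round(s["ft_force"],1),"T",np.round(s["torque"],2),"op",round(s["opening"],4),"q6",round(s["joint_pos"][5],2)); return s
E
python3 - <<'E'
from h import *
m=arm.camera_model("top")
for n,u,v,z in[("plug",288,184,.09),("lever",357,185,.075),("leverroot",345,184,.075),("TL",267,174,0.006),("TR",349,167,.006),("BR",357,205,.006),("BL",272,209,.006),("cup",349,125,.04),("counter",331,275,.02),("stamp",194,186,.06)]:
    print(n,ray(m,u,v,z).round(3))
w=arm.camera_model("wrist");s=arm.get_state()
print(s["ee_rot"].T@(w["position"]-s["ee_pos"]),s["ee_rot"].T@w["attitude"],w["camera_matrix"])
for a in np.arange(-3,3.2,.5):
    q=arm.solve_ik([.49,.31,.2],R(a)); print(a,None if q is None else np.round(q,2))
E
```

```text
plug [0.558 0.345 0.09 ]
lever [0.562 0.184 0.075]
leverroot [0.564 0.212 0.075]
TL [0.596 0.395 0.006]
TR [0.619 0.19  0.006]
BR [0.523 0.17  0.006]
BL [0.509 0.381 0.006]
cup [0.716 0.196 0.04 ]
counter [0.352 0.236 0.02 ]
stamp [0.554 0.563 0.06 ]
[-0.00126913 -0.07078917  0.07296129] [[ 9.99999859e-01  2.06750410e-04 -4.88863632e-04]
 [-5.27526511e-04  2.85218442e-01 -9.58462395e-01]
 [-5.87295698e-05  9.58462518e-01  2.85218510e-01]] [[315.68838132   0.         282.79585315]
 [  0.         315.68838132 212.70284157]
 [  0.           0.           1.        ]]
-3.0 [ 0.44  0.03  1.81 -0.    1.3  -2.85]
-2.5 [ 0.44  0.03  1.81 -0.    1.3   2.94]
-2.0 [ 0.44  0.03  1.81 -0.    1.3   2.44]
-1.5 [ 0.44  0.03  1.81 -0.    1.3   1.94]
-1.0 [ 0.44  0.03  1.81 -0.    1.3   1.44]
-0.5 [ 0.44  0.03  1.81 -0.    1.3   0.94]
0.0 [ 0.44  0.03  1.81 -0.    1.3   0.44]
0.5 [ 0.44  0.03  1.81 -0.    1.3  -0.06]
1.0 [ 0.44  0.03  1.81 -0.    1.3  -0.56]
1.5 [ 0.44  0.03  1.81 -0.    1.3  -1.06]
2.0 [ 0.44  0.03  1.81 -0.    1.3  -1.56]
2.5 [ 0.44  0.03  1.81 -0.    1.3  -2.06]
3.0 [ 0.44  0.03  1.81 -0.    1.3  -2.56]
```

Run:
```python
from h import *
arm.move_to([.55,.28,.28],R(.09)); st()
m,im=shot("wrist","w1")
cv2.imwrite("pics/w1z.png",cv2.resize(im[60:360,80:480],None,fx=2,fy=2,interpolation=cv2.INTER_CUBIC))
m,im=shot("side","s1")
```

```text
1.97 p [0.5496 0.2809 0.2801] F [ 1.  -0.3  0.3] T [0.02 0.01 0.01] op 0.0853 q6 0.26
```

View pics/w1z.png

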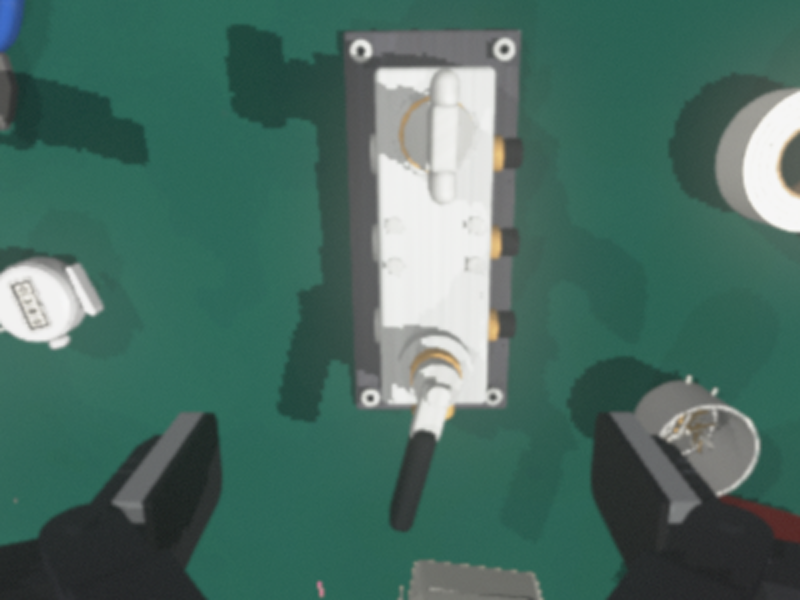

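The wrist crop shows the lever from the hinge at about (437,375) to the tip at (402,527). The wing runs from (445,70) to (442,203), and the plate corner screws are visible.

```bash
python3 - <<'E'
from h import *
m=arm.camera_model("wrist"); top=arm.camera_model("top")
W=lambda u,v,z: ray(m,80+u/2,60+v/2,z)
for n,u,v,z in[("TL",345,31,.006),("TR",521,30,.006),("BR",506,407,.006),("BL",358,407,.006),("sTL",361,50,.008),("sTR",504,48,.008),("sBR",494,397,.008),("sBL",371,398,.008),("grip inner",428,433,.085),("tip",402,527,.075),("hinge",436,378,.08),("wingA",445,70,.105),("wingB",442,203,.105),("blkTL",377,68,.042),("blkTR",496,68,.042),("blkBR",487,403,.042),("blkBL",381,404,.042)]:
    P=W(u,v,z); print(n,P.round(4), proj(top,P).round(0))
E
python3 - <<'E'
import cv2
a=cv2.imread("pics/side0.png")[180:260,235:295]
b=cv2.imread("pics/top0.png")[155:225,255:375]
cv2.imwrite("pics/c1.png",cv2.copyMakeBorder(cv2.resize(a,None,fx=7,fy=7,interpolation=2),0,0,0,370,0))
E
```

```text
TL [0.508  0.3912 0.006 ] [268. 209.]
TR [0.5964 0.3998 0.006 ] [265. 174.]
BR [0.6173 0.1925 0.006 ] [348. 168.]
BL [0.5291 0.1844 0.006 ] [351. 203.]
sTL [0.5168 0.3829 0.008 ] [271. 206.]
sTR [0.5887 0.3904 0.008 ] [269. 177.]
sBR [0.6089 0.1992 0.008 ] [345. 171.]
sBL [0.5364 0.1919 0.008 ] [348. 199.]
grip inner [0.5656 0.2125 0.085 ] [346. 183.]
tip [0.5587 0.1533 0.075 ] [370. 187.]
hinge [0.5668 0.2384 0.08  ] [334. 182.]
wingA [0.5551 0.3701 0.105 ] [277. 184.]
wingB [0.5592 0.3219 0.105 ] [298. 183.]
blkTL [0.5272 0.3728 0.042 ] [275. 200.]
blkTR [0.5816 0.3778 0.042 ] [274. 177.]
blkBR [0.599  0.2106 0.042 ] [343. 172.]
blkBL [0.5426 0.2048 0.042 ] [346. 195.]
```

View pics/c1.png

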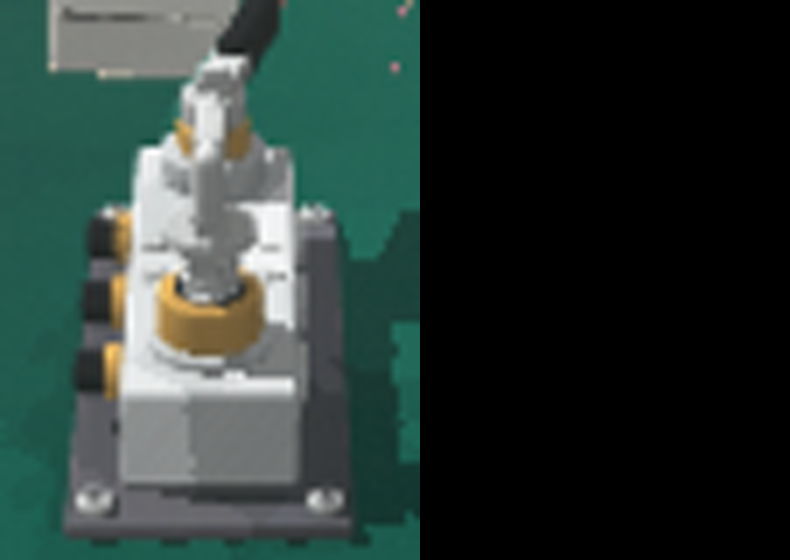

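The side crop shows the plug's flange floating above the boss: flange centre at crop (215,232), near wing-top end at about (207,150).

Run:
```python
from h import *
m=arm.camera_model("side")
for z in(.06,.07,.08,.09,.1,.11,.12,.13): 
    f=lambda P:((proj(m,P)-[235,180])*7).round(0)
    print(z,"axis",f([.5573,.3467,z]),"nearend",f([.5551,.370,z]),"farend",f([.5592,.3219,z]),"frontrim",f([.5573,.3637,z]))
w=arm.camera_model("wrist")
for z in (.1,.11,.12): print(np.linalg.norm(ray(w,302.5,95,z)-ray(w,301,161.5,z)),(ray(w,302.5,95,z)+ray(w,301,161.5,z))/2)
a=arm.solve_ik([.5573,.3467,.15],R(.1)); print(a)
```

```text
0.06 axis [202. 288.] nearend [201. 326.] farend [205. 250.] frontrim [196. 315.]
0.07 axis [202. 260.] nearend [201. 297.] farend [205. 223.] frontrim [196. 287.]
0.08 axis [202. 232.] nearend [201. 269.] farend [205. 195.] frontrim [196. 258.]
0.09 axis [202. 204.] nearend [200. 240.] farend [205. 167.] frontrim [196. 230.]
0.1 axis [202. 175.] nearend [200. 211.] farend [204. 139.] frontrim [195. 201.]
0.11 axis [202. 146.] nearend [200. 181.] farend [204. 111.] frontrim [195. 171.]
0.12 axis [201. 117.] nearend [200. 151.] farend [204.  82.] frontrim [195. 142.]
0.13 axis [201.  87.] nearend [200. 121.] farend [204.  53.] frontrim [195. 112.]
0.04940139496903168 [0.55741968 0.34590145 0.1       ]
0.047432390401379594 [0.55680726 0.34614271 0.11      ]
0.0454633858337275 [0.55619484 0.34638397 0.12      ]
[ 4.43222846e-01  2.58306371e-01  1.65200822e+00 -4.44089210e-16
  1.23127806e+00  3.43222846e-01]
```

```bash
cat >> h.py <<'E'
YAW=.099; C=np.array([.5627,.2920]); My=np.array([-np.sin(YAW),np.cos(YAW)])
H=C-.06*My; PL=C+.055*My
def vpos(th,z,r=.055):
    a=YAW-th; u=np.array([np.sin(a),-np.cos(a)]); return np.r_[H+r*u,z],R(a)
E
python3 - <<'E'
from h import *
p,r=vpos(.21,.2); arm.set_gripper(.03,20); arm.move_to(p,r); st("above")
arm.line_to(vpos(.21,.127)[0],speed=.12); st("down")
arm.set_gripper(.017,20); s=st("closed")
F0=np.array(s["ft_force"])
for th in list(np.arange(.4,1.45,.2))+list(np.arange(1.46,1.72,.04)):
    p,r=vpos(th,.127); arm.line_to(p,speed=.05,orientation=r)
    s=arm.get_state(); t=r[:,0]; f=np.dot(np.array(s["ft_force"])-F0,t); print(round(th,2),"tang",round(f,1),end="; ")
    if abs(f)>7: break
st("end")
shot("wrist","w2");shot("top","t2")
E
```

```text
above 3.23 p [0.5629 0.1779 0.2007] F [0.  0.1 0.1] T [ 0.01  0.01 -0.01] op 0.03 q6 0.29
down 3.98 p [0.5632 0.1781 0.1279] F [ 0.8 -0.6  0.3] T [-0.   -0.01  0.04] op 0.03 q6 0.29
closed 4.27 p [0.563  0.1777 0.1279] F [ 0.7 -1.4  0.2] T [ 0.03 -0.06 -0.04] op 0.0174 q6 0.29
0.4 tang -1.5; 0.6 tang -0.9; 0.8 tang -1.1; 1.0 tang -0.6; 1.2 tang -2.1; 1.4 tang -1.4; 1.46 tang -1.8; 1.5 tang -0.4; 1.54 tang -1.0; 1.58 tang -2.5; 1.62 tang -0.9; 1.66 tang 8.0; end 7.96 p [0.5139 0.2298 0.1269] F [ 1.  -9.4  1.1] T [-1.34 -0.08  0.07] op 0.0172 q6 1.85
```

View pics/w2.png

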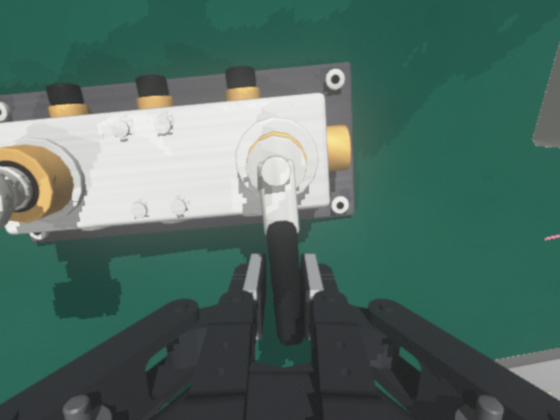

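The lever (275,170)→(290,340) sits square to the block edges, and the force rise shows it is at its stop. Next is the plug.

Run:
```python
from h import *
p,r=vpos(1.59,.127); arm.line_to(p,speed=.05,orientation=r); st("backoff")
arm.set_gripper(.03); p[2]=.2; arm.line_to(p,speed=.2)
P=np.array([.5571,.3464]); a=.09
arm.set_gripper(.035); arm.move_to([*P,.2],R(a)); st("above plug")
arm.line_to([*P,.161],speed=.1); s0=st("down"); 
arm.set_gripper(.010,20); st("grip"); arm.hold(.2)
s=st("grip"); print(s["ee_rot"][:,0])
m,w=shot("wrist","w3"); m,sd=shot("side","s3")
cv2.imwrite("pics/c3.png",np.hstack([w[100:420,80:480],cv2.resize(sd[150:260,220:320],None,fx=3.2,fy=320/110,interpolation=2)]))
```

```text
backoff 8.31 p [0.5138 0.2279 0.127 ] F [-0.3  0.4  0.6] T [ 0.07 -0.01  0.04] op 0.0169 q6 1.78
above plug 10.62 p [0.557  0.3462 0.1996] F [ 0.3 -0.6 -0.7] T [-0.04 -0.04  0.01] op 0.0349 q6 0.35
down 11.16 p [0.5568 0.3462 0.1601] F [0.7 0.2 0.9] T [-0.01  0.02 -0.02] op 0.0351 q6 0.35
grip 11.53 p [0.5571 0.3466 0.1617] F [-2.6 -0.6  1.6] T [-0.06  0.35 -0.01] op 0.01 q6 0.35
grip 11.72 p [0.5571 0.3466 0.1614] F [-1.7  0.1  1.9] T [-0.01  0.31 -0.01] op 0.01 q6 0.35
[9.95947672e-01 8.99340796e-02 3.08198474e-04]
```

View pics/c3.png

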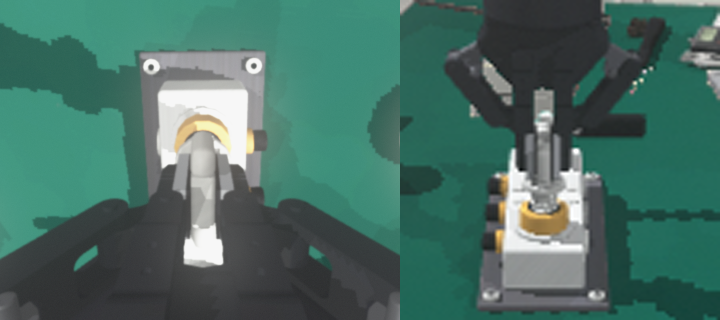

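The wing is held between the pads (wing end at crop (202,150)) and the forces are small, so it is centred. Now I loosen slightly and turn backward in small steps, tracking the wing end's height in the wrist view.

```bash
cat >> h.py <<'E'
P=np.array([.5566,.3464])
def track(im,ref,win=(270,225,26,50),r=14):
    u,v,w,h=win; T=ref[v:v+h,u:u+w]; S=im[v-r:v+h+r,u-r:u+w+r]
    q=cv2.matchTemplate(S,T,cv2.TM_CCOEFF_NORMED); _,mx,_,l=cv2.minMaxLoc(q); return l[0]-r,l[1]-r,round(mx,2)
E
python3 - <<'E'
from h import *
arm.set_gripper(.0125,20); arm.move_to([*P,.161],R(.09)); arm.hold(.2); st("loose")
m,ref=shot("wrist","ref"); tiles=[ref[190:330,230:335]]
for i,d in enumerate(np.arange(.1,.56,.1)):
    arm.move_to([*P,.161],R(.09+d)); arm.hold(.15)
    m,im=shot("wrist",f"b{i}"); tiles.append(im[190:330,230:335]); print(round(d,2),track(im,ref)); st()
cv2.imwrite("pics/tb.png",cv2.resize(np.hstack(tiles),None,fx=1.25,fy=1.25))
E
```

```text
loose 12.49 p [0.5566 0.3464 0.161 ] F [-0.4 -0.6  0.2] T [-0.03  0.05  0.01] op 0.0126 q6 0.35
0.1 (2, 0, 0.85)
 12.99 p [0.5567 0.3463 0.1611] F [ 0.2 -0.3  0.9] T [-0.05 -0.15 -0.05] op 0.0126 q6 0.25
0.2 (2, 0, 0.82)
 13.44 p [0.5566 0.3464 0.161 ] F [ 1.5 -0.   0.5] T [-0.08 -0.12  0.  ] op 0.0124 q6 0.15
0.3 (2, 0, 0.84)
 13.89 p [0.5566 0.3465 0.1611] F [ 1.1 -0.1  0.4] T [-0.05 -0.14  0.05] op 0.0128 q6 0.05
0.4 (3, 0, 0.8)
 14.34 p [0.5566 0.3465 0.1611] F [0.7 0.8 0.6] T [ 0.07 -0.13 -0.05] op 0.0124 q6 -0.05
0.5 (3, 0, 0.72)
 14.79 p [0.5566 0.3465 0.1611] F [ 1.  -0.4  0.6] T [ 0.04 -0.16 -0.  ] op 0.0125 q6 -0.15
```

View pics/tb.png

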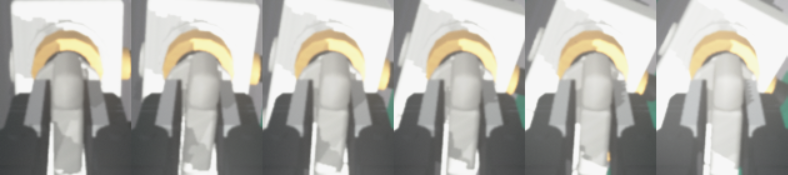

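The wing follows the fingers with no height change yet. I continue until the tracked wing end jumps.

Run:
```python
from h import *
ref=cv2.imread("pics/b4.png"); prev=ref; tiles=[ref[190:330,230:335]]
W=(272,222,28,62)
for i,d in enumerate(np.arange(.58,1.95,.08)):
    arm.move_to([*P,.161],R(.09+d)); arm.hold(.2)
    m,im=shot("wrist",f"d{i}"); tiles.append(im[190:330,230:335]); a,b=track(im,prev,W),track(im,ref,W); print(round(d,2),a,b); prev=im
    if abs(a[1])>=3 or abs(b[1])>=4: break
st(); tiles=tiles[-7:]
cv2.imwrite("pics/td.png",np.hstack(tiles))
```

```text
0.58 (0, 0, 0.98) (0, 0, 0.98)
0.66 (0, 0, 0.98) (0, 0, 0.97)
0.74 (0, 0, 0.98) (0, 0, 0.93)
0.82 (0, 0, 0.98) (1, 0, 0.91)
0.9 (0, 0, 0.97) (1, 1, 0.9)
0.98 (0, 0, 0.93) (1, 1, 0.85)
1.06 (0, 0, 0.82) (1, 1, 0.7)
1.14 (1, 0, 0.87) (1, 1, 0.61)
1.22 (1, 0, 0.94) (1, 1, 0.57)
1.3 (1, 0, 0.95) (2, 2, 0.56)
1.38 (0, 0, 0.97) (1, 2, 0.56)
1.46 (0, 1, 0.93) (2, 2, 0.58)
1.54 (1, 0, 0.87) (2, 2, 0.6)
1.62 (-2, 0, 0.76) (-1, 2, 0.67)
1.7 (2, -1, 0.88) (1, 0, 0.59)
1.78 (1, 0, 0.87) (2, 0, 0.69)
1.86 (0, 0, 0.97) (2, 1, 0.69)
1.94 (0, 0, 0.97) (2, 1, 0.69)
 23.79 p [0.5565 0.3464 0.161 ] F [-0.8  0.8  0.7] T [ 0.22 -0.01 -0.07] op 0.0121 q6 -1.59
```

View pics/td.png

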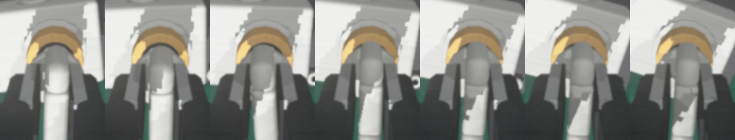

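Run:
```python
from h import *
s=arm.get_state(); m=arm.camera_model("wrist"); zt=s["ee_rot"][:,2]
for z in(.112,.114,.116,.118,.120): 
    q=np.r_[P,z]+.0235*zt; q[2]=z
    e=np.r_[P,z-.026]+.0*zt
    print(z,"top end",proj(m,q).round(1),"bottom end",proj(m,q-[0,0,.026]).round(1))
m2,sd=shot("side","s4"); m3,tp=shot("top","t4")
t=[cv2.resize(cv2.imread(f"pics/{f}.png")[215:295,250:318],None,fx=3.8,fy=3.8,interpolation=2)[:,:258] for f in("b4","d12","d14")]
a=cv2.resize(cv2.imread("pics/s3.png")[180:240,240:290],(258,304),interpolation=2);b=cv2.resize(sd[180:240,240:290],(258,304),interpolation=2)
c=cv2.resize(cv2.imread("pics/d17.png")[215:295,250:318],None,fx=3.8,fy=3.8,interpolation=2)[:,:258]
cv2.imwrite("pics/cmp.png",np.vstack([np.hstack(t),np.hstack([c,a,b])])[:600])
```

```text
0.112 top end [284.3 246.8] bottom end [284.  226.1]
0.114 top end [284.3 248.7] bottom end [284.1 227.4]
0.116 top end [284.3 250.7] bottom end [284.1 228.8]
0.118 top end [284.3 252.8] bottom end [284.1 230.3]
0.12 top end [284.4 254.9] bottom end [284.1 231.7]
```

View pics/cmp.png

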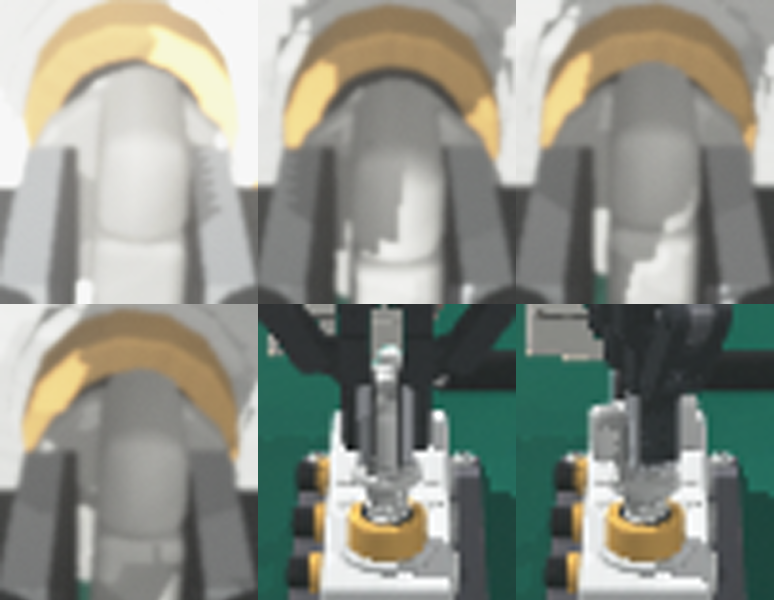

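In the comparison, the end-cap ridge sits at tile rows 242 (d=0.5), 262 (1.54), 235 (1.70) and 236 (1.94). That is a rise and then a drop of about 7 px between 1.54 and 1.70. I check the scale and the full sequence.

Run:
```python
from h import *
s=arm.get_state(); m=arm.camera_model("wrist"); zt=s["ee_rot"][:,2]
for rad in(.008,.012,.016,.02):
    print(rad,[proj(m,np.r_[P,z]+rad*zt)[1].round(1) for z in(.110,.112,.114,.116,.118,.120)])
fs=["ref"]+[f"b{i}" for i in(1,3,4)]+[f"d{i}" for i in range(18)]
t=[cv2.resize(cv2.imread(f"pics/{f}.png")[222:292,276:294],(36,420),interpolation=2) for f in fs]
cv2.imwrite("pics/strip.png",np.hstack(t))
```

```text
0.008 [np.float64(278.5), np.float64(280.8), np.float64(283.1), np.float64(285.6), np.float64(288.1), np.float64(290.6)]
0.012 [np.float64(270.0), np.float64(272.2), np.float64(274.5), np.float64(276.8), np.float64(279.2), np.float64(281.7)]
0.016 [np.float64(261.4), np.float64(263.5), np.float64(265.7), np.float64(267.9), np.float64(270.2), np.float64(272.5)]
0.02 [np.float64(252.7), np.float64(254.7), np.float64(256.7), np.float64(258.8), np.float64(261.0), np.float64(263.2)]
```

View pics/strip.png

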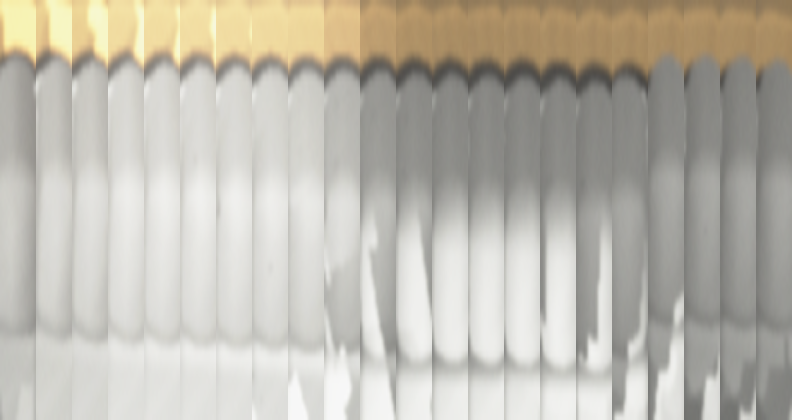

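The strip shows a slow rise (ridge 330→365) and then a clear drop of about 8 px (6.5 mm) at d=1.70, with a slight rise after. I open the fingers a little so nothing carries the plug, then re-measure the height.

Run:
```python
from h import *
arm.set_gripper(.018); arm.hold(.4); st()
m,im=shot("wrist","e0"); prev=cv2.imread("pics/d17.png"); d14=cv2.imread("pics/d14.png")
for W in((272,222,28,62),(276,255,20,34)): print(track(im,prev,W),track(im,d14,W),track(prev,d14,W))
arm.set_gripper(.05); arm.hold(.2); m,im2=shot("wrist","e1"); m,sd=shot("side","s5")
t=[cv2.resize(cv2.imread(f"pics/{f}.png")[205:305,250:318],(196,290),interpolation=2) for f in("ref","d13","d14","d17")]
t2=[cv2.resize(x[205:305,250:318],(196,290),interpolation=2) for x in(im,im2)]
t2+=[cv2.resize(cv2.imread(f)[190:240,243:287],(196,290),interpolation=2) for f in("pics/s3.png","pics/s5.png")]
cv2.imwrite("pics/e.png",np.vstack([np.hstack(t),np.hstack(t2)]))
```

```text
24.52 p [0.5566 0.3464 0.161 ] F [ 0.1 -0.8  0.8] T [ 0.05 -0.02  0.07] op 0.0179 q6 -1.59
(0, 0, 0.93) (1, 0, 0.75) (1, 0, 0.81)
(0, -1, 0.74) (-1, 14, 0.81) (1, 14, 0.46)
```

View pics/e.png

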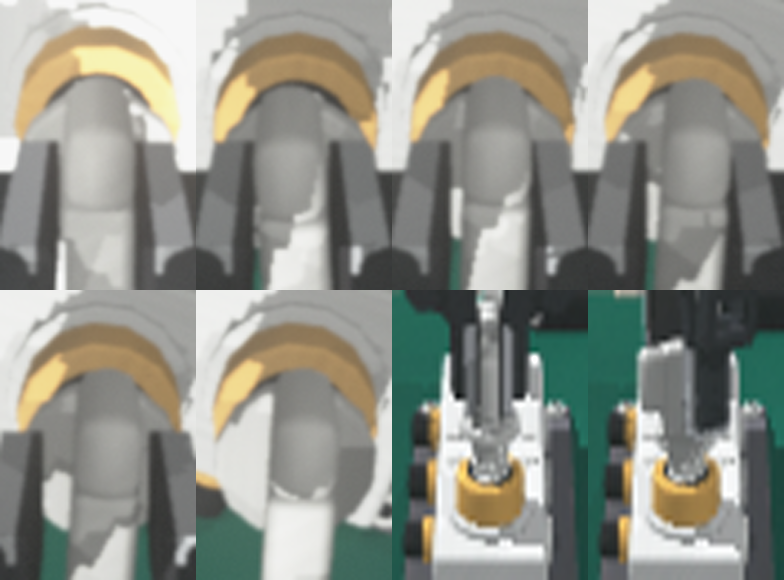

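Opening the fingers changed little (ridge rows e0 about 205, ref about 209), and the height alone doesn't prove engagement. A lift test decides: in the thread, only about 1 mm of lift is possible.

Run:
```python
from h import *
a=.09+1.94; ref=cv2.imread("pics/e0.png")
arm.set_gripper(.018); arm.set_gripper(.009,20); arm.hold(.2); st("grip")
shot("wrist","f0"); prev=cv2.imread("pics/f0.png")
for i,dz in enumerate((.001,.002,.003,.004)):
    arm.line_to([*P,.161+dz],speed=.02); arm.hold(.15); s=st(dz); m,im=shot("wrist",f"f{i+1}"); print(track(im,prev,(276,225,18,60)))
    if s["ft_force"][2]<-12: break
arm.line_to([*P,.161],speed=.03); arm.set_gripper(.0125); arm.hold(.2); st("rel"); shot("wrist","f9")
```

```text
grip 26.12 p [0.5563 0.3467 0.1611] F [-2.2  1.6  2.5] T [0.26 0.53 0.03] op 0.0095 q6 -1.59
0.001 26.57 p [0.5563 0.3466 0.1615] F [-3.   4.1 -3.1] T [ 0.8   0.43 -0.  ] op 0.0094 q6 -1.59
(0, 0, 0.98)
0.002 27.02 p [0.5563 0.3466 0.1627] F [-2.4  5.8 -2.8] T [ 0.85  0.39 -0.02] op 0.0099 q6 -1.59
(0, 0, 0.94)
0.003 27.48 p [0.5563 0.3466 0.1637] F [-3.5  3.2 -2. ] T [ 0.83  0.48 -0.02] op 0.0097 q6 -1.59
(0, -1, 0.93)
0.004 27.93 p [0.5563 0.3466 0.1647] F [-2.6  4.7 -2.4] T [ 0.79  0.42 -0.01] op 0.0101 q6 -1.59
(0, -1, 0.9)
rel 28.68 p [0.5571 0.3461 0.1613] F [-0.6 -0.1 -0.1] T [ 0.    0.   -0.03] op 0.0124 q6 -1.59
```

The plug lifted 3.5 mm freely with only its weight on the tool, so it may not have dropped. I measure the absolute height by lifting to the known upper limit (+7 mm) and noting the travel.

Run:
```python
from h import *
arm.set_gripper(.03); arm.hold(.15); shot("wrist","g0"); arm.set_gripper(.009,20); st("grip")
arm.line_to([*P,.164],speed=.03)
for dz in np.arange(.004,.0135,.0008):
    arm.line_to([*P,.161+dz],speed=.03); s=arm.get_state(); print(round(dz,4),s["ee_pos"][2].round(4),np.round(s["ft_force"],1))
    if s["ft_force"][2]<-7: break
arm.line_to([*P,.161],speed=.05); st("back"); arm.set_gripper(.03); arm.hold(.15); shot("wrist","g1"); st()
```

```text
grip 29.55 p [0.5564 0.3468 0.161 ] F [-1.   1.6 -0.4] T [ 0.35  0.18 -0.  ] op 0.0096 q6 -1.59
0.004 0.1649 [-0.2  3.8 -2.4]
0.0048 0.1658 [-1.2  5.5 -2.3]
0.0056 0.1666 [-2.5  4.8 -2.5]
0.0064 0.1674 [-2.5  5.1 -2.7]
0.0072 0.1682 [-0.4  5.1 -1.9]
0.008 0.169 [-1.2  5.9 -3.4]
0.0088 0.1698 [-1.1  5.1 -2.1]
0.0096 0.1706 [-2.1  4.5 -2.6]
0.0104 0.1714 [-1.   5.6 -2. ]
0.0112 0.1722 [-0.9  4.9 -1.5]
0.012 0.173 [-1.3  4.7 -3.3]
0.0128 0.1738 [-0.3  5.3 -1.9]
back 33.21 p [0.5565 0.3467 0.1612] F [-1.9  5.3 -1.2] T [ 0.88  0.3  -0.  ] op 0.0097 q6 -1.59
 33.74 p [0.5567 0.3462 0.1611] F [ 0.2 -0.9  0.5] T [ 0.04  0.04 -0.03] op 0.0301 q6 -1.59
```

Run:
```python
from h import *
I={k:cv2.imread(f"pics/{k}.png") for k in("ref","d13","d14","d17","e0","e1","f0","f4","f9","g0","g1")}
for a,b in(("e1","g0"),("g0","g1"),("f9","g0"),("f0","f4"),("d17","f9"),("e0","f9")): print(a,b,track(I[b],I[a],(276,222,18,66)),track(I[b],I[a],(276,222,18,30)))
t=[cv2.resize(I[k][205:305,250:316],(198,290),interpolation=2) for k in("ref","d13","f0","f4","f9","e1","g0","g1")]
cv2.imwrite("pics/fin.png",np.vstack([np.hstack(t[:4]),np.hstack(t[4:])]))
# dark ridge: row of strongest bright->dark->bright along column 283..289
for k in I:
    g=cv2.GaussianBlur(cv2.cvtColor(I[k],6),(0,0),1)[:,281:290].mean(1); L=np.convolve(g,[.5,0,-1,0,.5],"same"); print(k,"ridge",[int(x) for x in np.argsort(-L[262:292])[:3]+262],"top", 222+int(np.argmin(np.diff(g[222:245]))))
```

```text
e1 g0 (1, 4, 0.87) (-3, 0, 0.88)
g0 g1 (1, 0, 1.0) (1, 0, 0.99)
f9 g0 (-2, -4, 0.5) (-1, 1, 0.99)
f0 f4 (0, -1, 0.9) (0, -2, 0.88)
d17 f9 (0, -1, 0.97) (0, -1, 0.96)
e0 f9 (-1, -1, 0.92) (0, -1, 0.96)
ref ridge [276, 277, 275] top 229
d13 ridge [282, 276, 277] top 231
d14 ridge [282, 275, 281] top 231
d17 ridge [275, 276, 284] top 231
e0 ridge [275, 289, 276] top 231
e1 ridge [274, 273, 275] top 231
f0 ridge [276, 275, 284] top 231
f4 ridge [276, 275, 287] top 229
f9 ridge [275, 274, 283] top 231
g0 ridge [275, 282, 276] top 231
g1 ridge [282, 275, 281] top 231
```

View pics/fin.png

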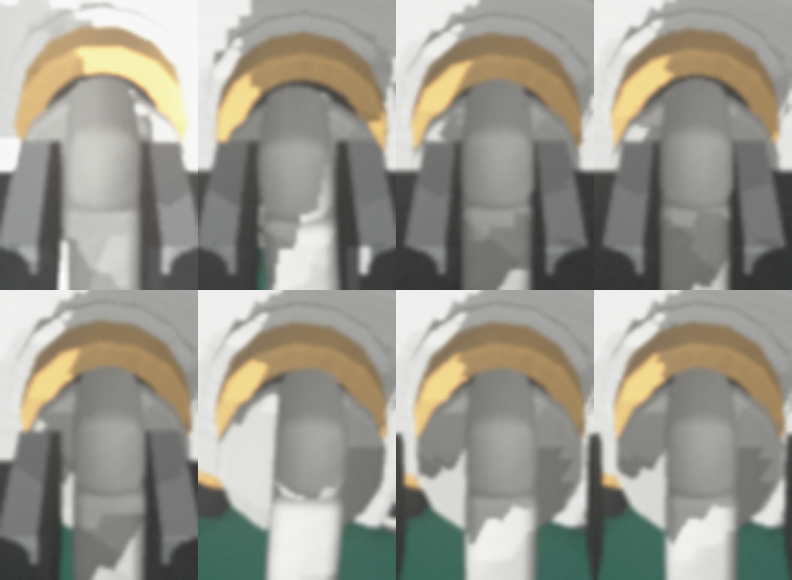

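Free-rest frames (e1, g0, g1) have the ridge at 275, against 282 just before the drop. That is about 6 mm down, and it matches the 12.8 mm lift travel, which is only possible from about −6 mm. The slow apparent "rise" and the 5 N sideways force fit a ~1.4 mm tool/plug eccentricity in y, which I correct. The plug has dropped, so I now turn forward loosely, with a lift check after half a turn.

```bash
sed -i 's/^P=.*/P=np.array([.5566,.3478])/' h.py
cat >> h.py <<'E'
def fwd(a0,a1,z0):
    for a in np.linspace(a0,a1,8)[1:]:
        z=z0-.006*(a0-a)/(2*np.pi); arm.move_to([*P,z],R(a)); s=arm.get_state(); print(round(a,2),np.round(s["ft_force"],1),np.round(s["torque"][2],2))
    return z
E
python3 - <<'E'
from h import *
arm.line_to([*P,.157],speed=.03); arm.set_gripper(.0125,20); st("loose")
z=fwd(2.03,-1.47,.157); print(z)
arm.set_gripper(.009,20); st("grip")
for dz in(.001,.002,.003):
    arm.line_to([*P,z+dz],speed=.02); s=st(dz)
    if s["ft_force"][2]<-6: break
arm.line_to([*P,z],speed=.02); arm.set_gripper(.0125); st("end"); shot("wrist","k1")
E
```

```text
loose 34.35 p [0.5567 0.3478 0.1571] F [-0.5 -0.2  0.7] T [-0.01 -0.01 -0.  ] op 0.0124 q6 -1.58
1.53 [ 0.6 -1.4 -0.1] 0.02
1.03 [ 0.1 -1.2 -0.3] 0.02
0.53 [ 0.2  0.  -0.1] -0.02
0.03 [0.6 1.6 0.6] -0.04
-0.47 [1.  0.1 0.1] 0.0
-0.97 [1.1 0.1 0.4] -0.02
-1.47 [ 1.3 -1.3 -0. ] 0.02
0.1536577461950702
grip 38.42 p [0.5564 0.3475 0.1536] F [-0.3 -2.1  1.4] T [-0.44  0.09 -0.02] op 0.0098 q6 1.91
0.001 38.67 p [0.5563 0.3475 0.1539] F [ 1.  -2.4 -2.2] T [-0.43 -0.16  0.05] op 0.0097 q6 1.91
0.002 38.92 p [0.5563 0.3475 0.155 ] F [ 1.1 -2.6 -3.8] T [-0.38 -0.27 -0.03] op 0.0096 q6 1.92
0.003 39.17 p [0.5562 0.3475 0.1554] F [  3.3  -2.4 -10.6] T [-0.27 -0.66  0.02] op 0.0094 q6 1.92
end 39.68 p [0.5571 0.3486 0.155 ] F [-0.7  0.8 -0.4] T [-0.14  0.02 -0.06] op 0.0124 q6 1.92
```

The lift is blocked after about 1 mm (Fz −10.6 N), so the plug is in its thread. Now the second half turn.

Run:
```python
from h import *
z=.1537; arm.set_gripper(.075); 
for a in(-.4,.7,1.67): arm.move_to([*P,z],R(a))
st("turned"); arm.set_gripper(.0125,20); st("loose")
z=fwd(1.67,-1.49,z)
arm.set_gripper(.009,25); arm.hold(.3); st("grip"); 
m,w=shot("wrist","fw"); mt,t=shot("top","ft"); shot("side","fs")
# valve check: dark grip pixels in wrist view around expected closed lever
for r in(.03,.05,.07):
    p=vpos(np.pi/2,.085,r)[0]; q=vpos(.2,.085,r)[0]
    print(r,[ (proj(M,x).round(0),I[int(proj(M,x)[1]),int(proj(M,x)[0])]) for M,I in((mt,t),) for x in(p,q)])
```

```text
turned 43.3 p [0.5566 0.3478 0.1537] F [ 0.2 -0.8 -0.3] T [ 0.01 -0.02  0.  ] op 0.0748 q6 -1.22
loose 43.92 p [0.5566 0.3478 0.1537] F [-0.1  0.5  0.4] T [-0.    0.02  0.02] op 0.0127 q6 -1.22
1.22 [-0.2 -0.4  0. ] 0.01
0.77 [-0.5  0.2 -1.1] -0.01
0.32 [-0.1  1.1  0.6] 0.06
-0.14 [ 1.   1.4 -0.6] 0.01
-0.59 [1.3 1.5 0.7] 0.03
-1.04 [ 1.3 -0.6 -0.1] 0.0
-1.49 [ 0.8 -1.   0.5] -0.01
grip 47.99 p [0.5564 0.3476 0.1506] F [-2.2 -3.7  2.6] T [-0.63  0.28  0.01] op 0.01 q6 1.93
0.03 [(array([338., 194.]), array([28, 34, 57], dtype=uint8)), (array([350., 183.]), array([ 94, 105, 175], dtype=uint8))]
0.05 [(array([339., 203.]), array([ 92, 104, 176], dtype=uint8)), (array([359., 184.]), array([82, 98,  4], dtype=uint8))]
0.07 [(array([340., 211.]), array([ 83,  91, 164], dtype=uint8)), (array([367., 185.]), array([ 89, 106,   9], dtype=uint8))]
```

Run:
```python
from h import *
m=arm.camera_model("wrist"); ms=arm.camera_model("side"); w=cv2.imread("pics/fw.png"); s=cv2.imread("pics/fs.png")
for r in(.03,.045,.06,.07):
    p=vpos(np.pi/2,.085,r)[0]
    for M,I in((m,w),(ms,s)):
        u,v=proj(M,p).round().astype(int); print(r,u,v,I[v,u] if 0<=u<560 and 0<=v<420 else None,end=" | ")
    print()
arm.sign_off(); st()
```

```text
0.03 512 324 [60 60 58] | 0.03 277 189 [60 62 47] | 
0.045 507 348 [54 53 51] | 0.045 283 189 [60 62 49] | 
0.06 502 372 [55 55 51] | 0.06 289 189 [60 62 48] | 
0.07 498 387 [55 53 51] | 0.07 293 189 [60 62 48] | 
the job is handed in; nothing more can be done
the job is handed in; nothing more can be done
```

I finished the job and handed it in at about 48 s. The valve lever is shut and the plug is started in its thread, still gripped by its wing.

- **Valve:** I turned the lever clockwise until a stop reaction of about 8–9 N. The wrist view then showed it square to the block.
- **Drop:** I turned the plug backward in small steps with the fingers loose. It dropped about 6 mm after roughly 1.6 rad, seen in the wrist images. A lift test agreed, with more than 12 mm of free travel. I turned a further 0.25–0.35 rad backward before I was sure of the drop.
- **Forward turn:** I went forward in two half turns with one regrasp. The forward motion ended about one full turn past the estimated drop point. After the first half turn, lifting was blocked after about 1–2 mm (−10.6 N), so the plug is in the thread.
- **Finish:** The wing is gripped at 25 N, with the fingers reading 10 mm, which matches the plate thickness.

**Checks that disagreed or were weak:**
- **Plug height:** The first camera heights were misleading because the tool was about 1.4 mm off the plug's axis; I corrected this before going forward.
- **Drop angle:** It is known only to about ±0.1 rad, so the final turn has the same uncertainty.
- **Valve at the end:** I only sampled pixels. They were dark where the closed lever should be in the wrist and side images, but the robot itself may be part of that. The top view was blocked by the arm at that point, though most of the old open position was clear of the lever.
- **Cup, counter and stamp:** I did not measure them again, but the arm stayed well clear of them.

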